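# Find the rocking lid among four paint tins and press it home

## Robot

A 6-joint arm with a two-finger parallel gripper is mounted at the origin on the work surface. World frame = base frame: x ahead of the robot, y to its left, z up, the work surface at z = 0. Lengths are in m, angles in rad, forces in N, time in s.
With the tool pointing down it reaches from about 0.35 to 0.775 m from the base axis. Payload 5.5 kg.
Tool frame: the origin (TCP) lies at the very end of the fingers, on their centre line; the grasp point (between the pads) lies 19 mm behind it; z points along the fingers, y is the line along which they close (so a half turn about z gives the same grasp; the last joint's range is limited). The gripper opens to 85 mm and grips with 20 to 120 N. Pads are 22 mm wide; open, the fingers measure 114 mm over their backs; the gripper's body (76 mm by 85 mm) begins 54 mm behind the grasp point. The pads swing forward as they close: fully open they stand 13 mm farther back than shut.
Start: joints at [-1.331, 0.313, 0.046, 1.304, 0, 1.431], TCP at [0.213, -0.534, 0.2] pointing down, gripper open.
Joint ranges: [-2.76, 2.76], [-0.86, 1.69], [-1.03, 1.26], [-2.2, 2.34], [-1.47, 1.5], [-3.14, 3.14]. Speed limits (rad/s): [2.57, 2.57, 3.14, 3.14, 3.14, 3.14].

## Interface

Orientations are given as a unit quaternion [w, x, y, z].
In Python, from workcell import env, imaging, ticket gives the robot as it stands. The module is installed in compiled form; this text tells all that it offers.
- The arm moves only by the tool apply_moves, never from a script. Its argument "rows" is a list of rows, each an object with "xyz": the shift along the tool's x, y, z in mm, a list of three; "turn": the turn, a rotation vector about the tool's x, y, z in rad, a list of three; "grip": the opening, from 0 (shut) to 1 (fully open). A call has 1 to 12 rows; each row is the pose to reach, as a shift and turn from the pose commanded when the call began, along the tool's axes at that moment; what a row does not reach only later rows make up. A row lasts 1/12 s, in which the tool goes at most 41.7 mm and 7.16 degrees, less where a joint would pass 70% of its speed; a pose out of reach is approached as far as the arm can. A call with a gripper value outside its range is refused whole. The fingers move at their own pace and stop on an object; "force" is the grip in N (left out, the last holds). Time passes only in rows, so rows that repeat a pose let the fingers close. It gives the time, the measured TCP pose, the force, the opening and the grip force at its end, in the units of the state.
- env.get_state(): the state, without advancing time (a new reading comes with each control period).
- imaging.read_camera(name): name is "scene" or "top" or "wrist"; returns a dict with "color" (384x512x3 uint8, blue, green, red), "z_map" (384x512 float32, m along the optical axis (not along the pixel's ray), 0 where there is no reading), "camera_matrix" (3x3 intrinsics, pixels), "view" (4x4, takes a point from world to camera coordinates). Camera axes: x right, y down, z forward; pixel columns grow to the right and rows downward; lengths in m; the calibration is good to about 2 mm. A picture is of the moment at which its call begins.
- ticket.hand_in(): hands the job in; it is judged then, once.
The state is a dict: "clock": time; "joint_pos": joint angles; "qvel": joint speeds; "tau": joint torques, N m; "tcp_pos": TCP position; "orientation": TCP orientation; "wrist_force": force on the tool from outside, world axes, zero at the start; "ft_torque": the same for the moment, N m; "finger_gap": finger opening in m; "grip_force": force on a finger pad.
Only numpy, scipy, OpenCV 4.12 (cv2) and the standard library are available. Lean on these libraries where they do the work, as an engineer would, in place of code of your own. Each camera call takes 0.05 s, during which the arm holds its last target. There are 200 camera calls.

## Task

One of the four paint tins has a lid that is not home. With a fingertip, press the lids near their edges until you find the one that rocks, feel it tip, then press that lid down until it is fully home, level and flush in its tin like the others. Do it by pressing alone: lift no lid, do not use the mallet, and leave everything else on the bench where it lies.

Things in the scene. Friction and masses are not known exactly. Their poses are not given: they have to be found in the camera images.
- lid_a_mid (a point): One of four identical press-in metal lids, each in its own tin; any of them may be the loose one. Middle of its sunken panel, on the upper face; z is the lid's axis, up. Lid 93 mm across, 8 thick over all; panel 83 across, its face 4 below the raised bead (5 wide) round it. Home: this point 116 above the tin's foot, bead flush with the tin's rim, and the lid gives nowhere.
- tin_a: The full 1 litre paint tin under lid_a: white label, dark band, 107 mm across, rim 120 above its foot, wall of the rim 5.5; heavy, does not shift. Origin at the middle of its foot, on the bench; z up.
- lid_b_mid (a point): As lid_a. The loose lid, whichever it is: caught at two opposite places of its groove (line between them in an unknown direction), it lies about 3 mm above home, almost level. A light push (under 1 N) off that line tips it about the line by 0.05 to 0.09 rad, pushed side down, far side up, until its edge meets the seat; let go, it falls back nearly level.
- tin_b: The full 1 litre paint tin under lid_b: white label, dark band, 107 mm across, rim 120 above its foot, wall of the rim 5.5; heavy, does not shift. Origin at the middle of its foot, on the bench; z up.
- lid_c_mid (a point): As lid_a. The loose lid does not tip when pushed on the line between its two caught places. A caught place gives way for good at about 9 N, so a push in the middle needs over 17 N: some 22 N, within 8 mm of the middle, drives it 3 mm straight down to home, where it stays; 18 N at eight places round the panel in turn does it too.
- tin_c: The full 1 litre paint tin under lid_c: white label, dark band, 107 mm across, rim 120 above its foot, wall of the rim 5.5; heavy, does not shift. Origin at the middle of its foot, on the bench; z up.
- lid_d_mid (a point): As lid_a. Home lids do not tip or sink (under 1 mm) wherever they are pushed inside the bead.
- tin_d: The full 1 litre paint tin under lid_d: white label, dark band, 107 mm across, rim 120 above its foot, wall of the rim 5.5; heavy, does not shift. Origin at the middle of its foot, on the bench; z up.
- sample_pot: small white capped sample pot with a blue band, 60 across, 72 high, standing between the tins; origin at the middle of its foot. Leave alone.
- mallet: rubber-headed mallet lying on the bench beyond the tins, 300 long, 52 high at the head, handle along its x; leave alone.
- brush: paint brush lying on the bench beyond the tins, along its x; leave alone.
- tape: roll of masking tape lying flat, 100 across, 25 high; leave alone.
- paddle: wooden stirring paddle lying flat outside the tins, on the robot's right, 300 x 24 x 6, along its x; leave alone.
- opener: steel tin opener lying flat outside the tins, on the robot's left, about 125 long, 7 high, along its x; leave alone.
- fan_deck: colour fan deck, a closed paper block 180 x 50 x 23 with colour chips on top, lying beyond the tins; leave alone.
Mind the look-alikes: they are no part of the job. What is shaped like the part that bears lid_b_mid but green is not meant.

How it is judged:
On the way, in this order (a step that is already met when the one before it is completed fails the run):
1. the loose lid has been pressed off its middle and has tipped by more than 0.025 rad (angle between any of lid_a_mid, lid_b_mid, lid_c_mid, lid_d_mid's own z axis and vertical above 0.025 rad), for 0.1 s.
2. all four lids are home and level (z of lid_a_mid in the frame of tin_a between 0.113 and 0.1175 m and angle between each of lid_a_mid, lid_b_mid, lid_c_mid, lid_d_mid's own z axis and vertical below 0.022 rad and z of lid_b_mid in the frame of tin_b between 0.113 and 0.1175 m and z of lid_c_mid in the frame of tin_c between 0.113 and 0.1175 m and z of lid_d_mid in the frame of tin_d between 0.113 and 0.1175 m), for 0.2 s.
At the end, for the whole second after the job is handed in: Every lid's middle lies within 1.5 mm of its home height (116 mm above the tin's foot) and level within 0.022 rad, at rest (all of step 2 and linear speed of each of lid_a, lid_b, lid_c, lid_d below 0.01 m/s); the robot touches nothing.
It fails at once if a lid is lifted off its tin or carried (z of lid_a_mid in the frame of tin_a above 0.128 m or z of lid_b_mid in the frame of tin_b above 0.128 m or z of lid_c_mid in the frame of tin_c above 0.128 m or z of lid_d_mid in the frame of tin_d above 0.128 m).
It fails at once if a bystander is moved by more than 15 mm or tipped (distance of any of sample_pot, mallet, brush, tape, paddle, opener, fan_deck from where it was at the start of the episode above 0.015 m or angle between sample_pot's own z axis and vertical above 0.3 rad).
It also fails if it takes over 67 s, if anything falls off the work surface, if the arm or the gripper's body presses on something with over 40 N, if the wrist force passes 120 N, or if a joint passes its speed limit or range.

## Working session

There is one attempt and no reset: what is moved stays moved. The work goes in short steps, Python scripts to look and compute and a tool call to move; the robot and the scene stay as the last step left them, time stands still between calls to the robot, and variables do not carry over. Pictures are saved under pics/ and viewed, at most 10 in all, crops included, and the job is handed in when it is done.

Besides the shell and the picture viewer there is one more tool, called after ">>>" as name(argument=value, ...) on one line, values as JSON. apply_moves: Moves the arm, as the interface text tells. Its arguments: {"type":"object","properties":{"rows":{"type":"array"},"force":{"type":"number"}},"required":["rows"]}

```bash
mkdir -p pics
python3 - <<'E'
from workcell import env, imaging
import cv2, numpy as np
s=env.get_state(); print({k:np.round(v,4).tolist() for k,v in s.items()})
a=[]
for n in("scene","top"):
    r=imaging.read_camera(n); np.savez(n+".npz",**r); a.append(r["color"]); print(n,r["camera_matrix"].round(1).tolist(),r["view"].round(3).tolist())
    cv2.imwrite(f"pics/{n}.png",r["color"])
E
```

```text
{'clock': 0.0, 'joint_pos': [-1.3306, 0.314, 0.045, 1.3036, 0.0, 1.4312], 'qvel': [-0.0013, 0.0011, -0.0007, -0.0008, -0.0005, -0.0003], 'tau': [0.0002, -48.0628, 29.8532, 0.0195, -0.0001, 0.0], 'tcp_pos': [0.213, -0.5335, 0.1995], 'orientation': [-0.0009, 0.982, 0.1888, -0.0], 'wrist_force': [0.1299, -0.3985, -0.8532], 'ft_torque': [-0.0102, 0.0182, -0.0292], 'grip_force': 0.0, 'finger_gap': 0.0855}
scene [[437.2, 0.0, 257.8], [0.0, 437.2, 190.7], [0.0, 0.0, 1.0]] [[-0.199, 0.98, 0.021, 0.101], [0.608, 0.14, -0.781, -0.265], [-0.768, -0.143, -0.624, 1.744], [0.0, 0.0, 0.0, 1.0]]
top [[396.0, 0.0, 255.7], [0.0, 396.0, 196.9], [0.0, 0.0, 1.0]] [[0.026, -1.0, 0.003, -0.005], [-0.978, -0.026, -0.207, 0.588], [0.207, 0.002, -0.978, 1.014], [0.0, 0.0, 0.0, 1.0]]
```

View pics/top.png

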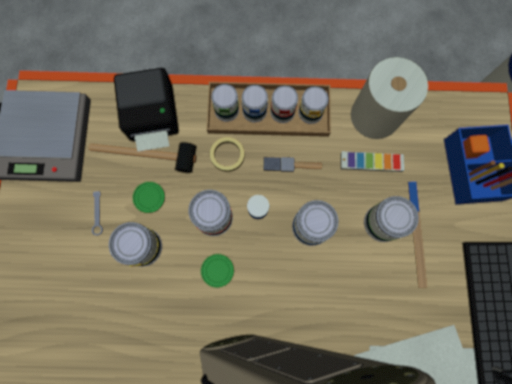

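View pics/scene.png

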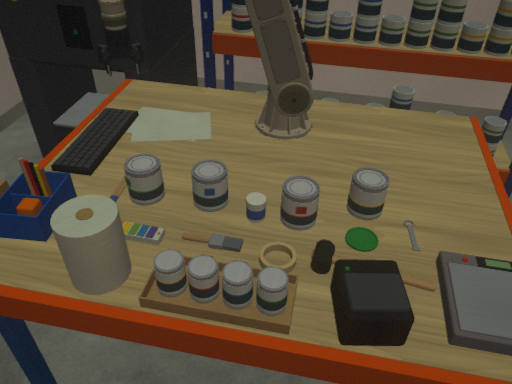

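The top view shows four tins, with lids at about (130,243), (211,212), (315,221) and (393,217). The green discs at (148,197) and (218,270) lie on the bench and are decoys. The small jars at the back sit on a tray and aren't part of the job. The white pot is at (258,206).

```bash
cat > h.py <<'E'
import numpy as np, cv2
def cloud(r):
    K,V=r["camera_matrix"],r["view"]; z=r["z_map"]; v,u=np.indices(z.shape)
    p=np.stack([(u-K[0,2])/K[0,0]*z,(v-K[1,2])/K[1,1]*z,z],-1)
    w=(p-V[:3,3])@V[:3,:3]; w[z==0]=np.nan; return w
E
python3 - <<'E'
from h import *
for n,S in (("top",[(130,243),(211,212),(315,221),(393,217)]),("scene",[(369,181),(300,188),(210,172),(143,165)])):
    r=dict(np.load(n+".npz")); w=cloud(r)
    m=((w[...,2]>.108)&(w[...,2]<.132)).astype(np.uint8)
    k,l,st,c=cv2.connectedComponentsWithStats(m)
    for s in S:
        i=l[s[1],s[0]]; P=w[l==i]
        (cx,cy),R=cv2.minEnclosingCircle(P[:,:2].astype(np.float32))
        d=np.hypot(P[:,0]-cx,P[:,1]-cy)
        print(n,s,i,len(P),"c",round(cx,4),round(cy,4),"R",round(R,4),"mean",P[:,:2].mean(0).round(4),"panel",np.median(P[d<.035,2]).round(4),"rim",np.median(P[(d>.043)&(d<.052),2]).round(4), [np.median(P[(d<.038)&(np.abs(np.angle(np.exp(1j*(np.arctan2(P[:,1]-cy,P[:,0]-cx)-t))))<.6),2]).round(4) for t in (0,1.57,3.14,4.71)])
im=dict(np.load("top.npz"))["color"]
cv2.imwrite("pics/crop.png",cv2.resize(im[180:280,95:425],None,fx=2.4,fy=2.4,interpolation=cv2.INTER_CUBIC))
E
```

```text
top (130, 243) 12 1458 c 0.4509 0.3231 R 0.054 mean [0.4502 0.3229] panel 0.1173 rim 0.1205 [np.float64(0.1172), np.float64(0.1172), np.float64(0.1174), np.float64(0.1174)]
top (211, 212) 9 1366 c 0.5403 0.1298 R 0.0536 mean [0.5397 0.1295] panel 0.1169 rim 0.1204 [np.float64(0.1169), np.float64(0.1168), np.float64(0.117), np.float64(0.117)]
top (315, 221) 11 1381 c 0.5207 -0.1462 R 0.054 mean [ 0.5197 -0.1459] panel 0.1167 rim 0.12 [np.float64(0.1168), np.float64(0.1169), np.float64(0.1165), np.float64(0.1166)]
top (393, 217) 10 1393 c 0.5367 -0.3496 R 0.0543 mean [ 0.5351 -0.3486] panel 0.1195 rim 0.1208 [np.float64(0.1197), np.float64(0.1197), np.float64(0.1193), np.float64(0.1192)]
scene (369, 181) 26 737 c 0.4523 0.323 R 0.056 mean [0.4555 0.3216] panel 0.1173 rim 0.1194 [np.float64(0.1177), np.float64(0.1171), np.float64(0.1172), np.float64(0.1178)]
scene (300, 188) 27 807 c 0.5399 0.1258 R 0.0574 mean [0.5452 0.1283] panel 0.1172 rim 0.1199 [np.float64(0.1174), np.float64(0.1172), np.float64(0.1171), np.float64(0.1171)]
scene (210, 172) 24 718 c 0.5203 -0.146 R 0.0563 mean [ 0.525  -0.1464] panel 0.1176 rim 0.1199 [np.float64(0.1179), np.float64(0.1177), np.float64(0.1178), np.float64(0.1174)]
scene (143, 165) 23 690 c 0.5391 -0.3509 R 0.0563 mean [ 0.5436 -0.3477] panel 0.1206 rim 0.1203 [np.float64(0.1208), np.float64(0.1203), np.float64(0.1207), np.float64(0.1206)]
```

View pics/crop.png

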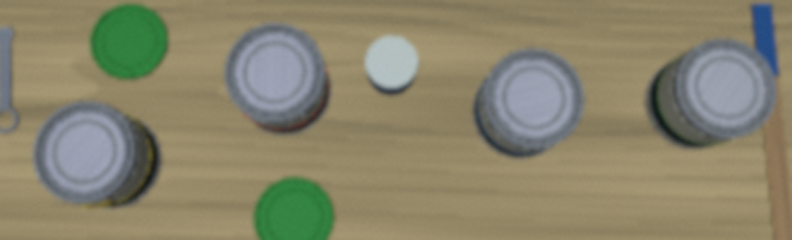

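The tin at top (393,217), tin position (0.537,-0.350), is the likely loose one: its lid panel reads 0.1195, about 2.6 mm higher than the other three at 0.117. It isn't green like the decoys, and the crop shows it as an ordinary metal lid. I'll shut the fingers, hover off its middle and feel it.

>>> apply_moves(rows=[{"xyz": [34, -5, 0], "turn": [0, 0, 0], "grip": 0}, {"xyz": [68, -10, 0], "turn": [0, 0, 0], "grip": 0}, {"xyz": [102, -15, 0], "turn": [0, 0, 0], "grip": 0}, {"xyz": [136, -20, 0], "turn": [0, 0, 0], "grip": 0}, {"xyz": [170, -25, 0], "turn": [0, 0, 0], "grip": 0}, {"xyz": [204, -30, 0], "turn": [0, 0, 0], "grip": 0}, {"xyz": [238, -35, 0], "turn": [0, 0, 0], "grip": 0}, {"xyz": [272, -41, 10], "turn": [0, 0, 0], "grip": 0}, {"xyz": [306, -46, 30], "turn": [0, 0, 0], "grip": 0}, {"xyz": [341, -51, 50], "turn": [0, 0, 0], "grip": 0}, {"xyz": [341, -51, 60], "turn": [0, 0, 0], "grip": 0}, {"xyz": [341, -51, 60], "turn": [0, 0, 0], "grip": 0}])

```text
clock: 1.1
tcp_pos: [0.5106, -0.3574, 0.1366]
orientation: [-0.002, 0.982, 0.191, -0.002]
wrist_force: [-1.4, 0.3, -0.3]
finger_gap: -0.0005
grip_force: 0.0
```

>>> apply_moves(rows=[{"xyz": [0, 0, 8], "turn": [0, 0, 0], "grip": 0}, {"xyz": [0, 0, 14], "turn": [0, 0, 0], "grip": 0}, {"xyz": [0, 0, 16], "turn": [0, 0, 0], "grip": 0}, {"xyz": [0, 0, 16.5], "turn": [0, 0, 0], "grip": 0}, {"xyz": [0, 0, 17], "turn": [0, 0, 0], "grip": 0}, {"xyz": [0, 0, 17], "turn": [0, 0, 0], "grip": 0}, {"xyz": [0, 0, 17], "turn": [0, 0, 0], "grip": 0}])

```text
clock: 1.68
tcp_pos: [0.5109, -0.3609, 0.124]
orientation: [0.0, 0.982, 0.188, 0.0]
wrist_force: [-0.1, -0.8, 0.7]
finger_gap: -0.0
grip_force: 0.0
```

Run:
```python
from workcell import env
s=env.get_state(); print(s["clock"],s["tcp_pos"],s["wrist_force"],s["ft_torque"])
```

```text
1.6833 [ 0.51088042 -0.36086327  0.12404954] [-0.10353653 -0.83961414  0.65370134] [ 0.02460164 -0.0373969  -0.01395532]
```

>>> apply_moves(rows=[{"xyz": [0, 0, 1], "turn": [0, 0, 0], "grip": 0}, {"xyz": [0, 0, 2], "turn": [0, 0, 0], "grip": 0}, {"xyz": [0, 0, 2], "turn": [0, 0, 0], "grip": 0}, {"xyz": [0, 0, 2], "turn": [0, 0, 0], "grip": 0}])

```text
clock: 2.02
tcp_pos: [0.511, -0.3602, 0.1214]
orientation: [-0.0, 0.982, 0.189, -0.0]
wrist_force: [0.7, 0.1, -0.1]
finger_gap: -0.0002
grip_force: 0.0
```

>>> apply_moves(rows=[{"xyz": [0, 0, 1], "turn": [0, 0, 0], "grip": 0}, {"xyz": [0, 0, 1], "turn": [0, 0, 0], "grip": 0}, {"xyz": [0, 0, 1], "turn": [0, 0, 0], "grip": 0}])

```text
clock: 2.27
tcp_pos: [0.511, -0.3602, 0.1203]
orientation: [-0.0, 0.982, 0.189, -0.0]
wrist_force: [0.2, -0.3, 0.4]
finger_gap: -0.0001
grip_force: 0.0
```

>>> apply_moves(rows=[{"xyz": [0, 0, 1], "turn": [0, 0, 0], "grip": 0}, {"xyz": [0, 0, 1], "turn": [0, 0, 0], "grip": 0}, {"xyz": [0, 0, 1], "turn": [0, 0, 0], "grip": 0}])

```text
clock: 2.52
tcp_pos: [0.5109, -0.3602, 0.1193]
orientation: [0.0, 0.982, 0.189, -0.0]
wrist_force: [0.1, -0.3, -0.3]
finger_gap: -0.0001
grip_force: 0.0
```

>>> apply_moves(rows=[{"xyz": [0, 0, 1], "turn": [0, 0, 0], "grip": 0}, {"xyz": [0, 0, 1], "turn": [0, 0, 0], "grip": 0}, {"xyz": [0, 0, 1], "turn": [0, 0, 0], "grip": 0}])

```text
clock: 2.77
tcp_pos: [0.5109, -0.3602, 0.1183]
orientation: [-0.0, 0.982, 0.189, -0.0]
wrist_force: [0.2, 0.9, 0.3]
finger_gap: 0.0002
grip_force: 0.0
```

>>> apply_moves(rows=[{"xyz": [0, 0, 1], "turn": [0, 0, 0], "grip": 0}, {"xyz": [0, 0, 1], "turn": [0, 0, 0], "grip": 0}, {"xyz": [0, 0, 1], "turn": [0, 0, 0], "grip": 0}])

```text
clock: 3.02
tcp_pos: [0.5109, -0.3603, 0.1173]
orientation: [-0.0, 0.982, 0.189, -0.0]
wrist_force: [0.6, -0.1, -0.8]
finger_gap: 0.0001
grip_force: 0.0
```

>>> apply_moves(rows=[{"xyz": [0, 0, 0.6], "turn": [0, 0, 0], "grip": 0}, {"xyz": [0, 0, 0.6], "turn": [0, 0, 0], "grip": 0}, {"xyz": [0, 0, 0.6], "turn": [0, 0, 0], "grip": 0}])

```text
clock: 3.27
tcp_pos: [0.5109, -0.3603, 0.1168]
orientation: [0.0, 0.982, 0.189, -0.0]
wrist_force: [0.5, 0.7, -0.2]
finger_gap: 0.0003
grip_force: 0.0
```

Run:
```python
from workcell import env, imaging
from h import *
s=env.get_state(); print(s["clock"],s["tcp_pos"],s["wrist_force"])
for n in("scene","top"):
    r=imaging.read_camera(n); w=cloud(r)
    d=w[...,:2]-[.537,-.350]; m=(np.hypot(d[...,0],d[...,1])<.037)&(w[...,2]>.108)&(w[...,2]<.127)
    A=np.c_[d[m],np.ones(m.sum())]; z=w[m][:,2]; k=np.ones(len(z),bool)
    for _ in range(5):
        c=np.linalg.lstsq(A[k],z[k],rcond=None)[0]; k=abs(A@c-z)<.0012
    print(n,m.sum(),k.sum(),c)
```

```text
3.2667 [ 0.51094667 -0.3602938   0.11676711] [ 0.54589682  0.68106939 -0.17114437]
scene 279 161 [0.01151602 0.00366617 0.12081493]
top 489 262 [ 0.00012814 -0.00238359  0.11952881]
```

>>> apply_moves(rows=[{"xyz": [0, 0, 0.7], "turn": [0, 0, 0], "grip": 0}, {"xyz": [0, 0, 0.7], "turn": [0, 0, 0], "grip": 0}, {"xyz": [0, 0, 0.7], "turn": [0, 0, 0], "grip": 0}])

```text
clock: 3.62
tcp_pos: [0.5109, -0.3603, 0.1161]
orientation: [0.0, 0.982, 0.189, -0.0]
wrist_force: [-0.5, -0.2, -0.5]
finger_gap: -0.0
grip_force: 0.0
```

>>> apply_moves(rows=[{"xyz": [0, 0, 0.7], "turn": [0, 0, 0], "grip": 0}, {"xyz": [0, 0, 0.7], "turn": [0, 0, 0], "grip": 0}, {"xyz": [0, 0, 0.7], "turn": [0, 0, 0], "grip": 0}])

```text
clock: 3.87
tcp_pos: [0.5109, -0.3603, 0.1154]
orientation: [-0.0, 0.982, 0.189, -0.0]
wrist_force: [-0.1, 0.3, 0.2]
finger_gap: 0.0002
grip_force: 0.0
```

```bash
cat >> h.py <<'E'
def look(tag):
    from workcell import env, imaging
    s=env.get_state(); print(s["clock"],s["tcp_pos"].round(4) if hasattr(s["tcp_pos"],"round") else s["tcp_pos"],s["wrist_force"])
    for n in("scene","top"):
        r=imaging.read_camera(n); w=cloud(r)
        cv2.imwrite(f"pics/{tag}_{n}.png",r["color"])
        d=w[...,:2]-[.537,-.350]; m=(np.hypot(d[...,0],d[...,1])<.037)&(w[...,2]>.108)&(w[...,2]<.127)
        A=np.c_[d[m],np.ones(m.sum())]; z=w[m][:,2]; k=np.ones(len(z),bool)
        for _ in range(5):
            c=np.linalg.lstsq(A[k],z[k],rcond=None)[0]; k=abs(A@c-z)<.0012
        print(n,m.sum(),k.sum(),c.round(4))
E
python3 - <<'E'
from h import *
look("p1")
a=cv2.imread("pics/p1_scene.png")[100:230,60:240]; b=cv2.imread("pics/p1_top.png")[150:280,320:500]
cv2.imwrite("pics/p1.png",cv2.resize(np.hstack([a,b]),None,fx=2.2,fy=2.2,interpolation=cv2.INTER_CUBIC))
E
```

```text
3.8667 [ 0.5109 -0.3603  0.1154] [-0.08040495  0.26719294  0.24067776]
scene 271 154 [-0.0012  0.0084  0.1206]
top 493 249 [-0.0191  0.003   0.1195]
```

View pics/p1.png

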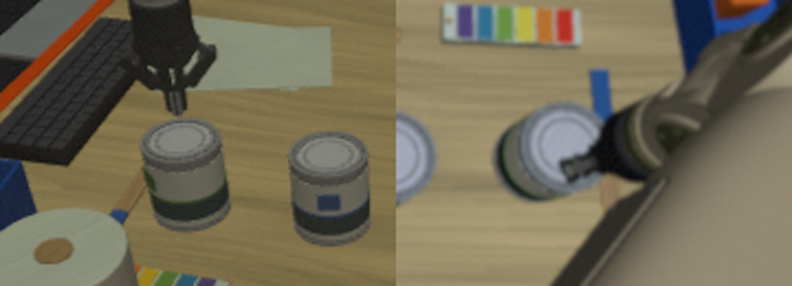

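The left crop shows the shut fingertip at about (177,108), close to the lid's rear rim and apparently still above it. I'll compare that with the projected TCP position.

Run:
```python
from h import *
p=np.array([.5109,-.3603,.1154])
for n in("scene","top"):
    r=dict(np.load(n+".npz")); 
    for q in (p,p+[0,0,.015],[.537,-.35,.119]):
        c=r["camera_matrix"]@(r["view"][:3,:3]@q+r["view"][:3,3]); print(n,c[:2]/c[2])
```

```text
scene [142.23782864 159.51213254]
scene [141.52287233 155.4143551 ]
scene [141.79916469 163.79803833]
top [400.91557214 225.85431221]
top [403.08418813 225.04161646]
top [396.86991616 215.37575003]
```

Run:
```python
from h import *
from workcell import imaging
for n in("scene","top","wrist"):
    r=imaging.read_camera(n); np.savez("q_"+n+".npz",**r); w=cloud(r)
    d=np.hypot(w[...,0]-.511,w[...,1]+.360)
    m=(d<.03)&(w[...,2]>.1)&(w[...,2]<.2)
    P=w[m]; print(n,len(P))
    for lo in np.arange(.11,.17,.005):
        Q=P[(P[:,2]>=lo)&(P[:,2]<lo+.005)]
        if len(Q): print(round(lo,3),len(Q),Q[:,:2].min(0).round(3),Q[:,:2].max(0).round(3))
    if n=="scene": 
        print(r["z_map"][140:166:2,141].round(3)); print(w[140:166:2,141].round(3).tolist())
    if n=="wrist": cv2.imwrite("pics/w1.png",r["color"])
```

```text
scene 339
0.115 47 [ 0.483 -0.388] [ 0.54  -0.335]
0.12 122 [ 0.484 -0.389] [ 0.541 -0.33 ]
0.125 7 [ 0.494 -0.387] [ 0.513 -0.354]
0.145 1 [ 0.523 -0.363] [ 0.523 -0.363]
0.15 6 [ 0.517 -0.37 ] [ 0.523 -0.352]
0.155 13 [ 0.512 -0.373] [ 0.525 -0.347]
0.16 17 [ 0.509 -0.37 ] [ 0.524 -0.347]
0.165 14 [ 0.5   -0.371] [ 0.525 -0.347]
0.17 14 [ 0.513 -0.371] [ 0.524 -0.35 ]
[1.273 1.283 1.285 1.285 1.295 1.298 1.567 1.334 1.336 1.328 1.316 1.315
 1.304]
[[0.521, -0.348, 0.193], [0.517, -0.351, 0.183], [0.519, -0.351, 0.177], [0.522, -0.351, 0.173], [0.518, -0.354, 0.162], [0.52, -0.354, 0.156], [0.316, -0.466, 0.001], [0.499, -0.368, 0.126], [0.501, -0.368, 0.12], [0.511, -0.364, 0.12], [0.524, -0.358, 0.123], [0.528, -0.356, 0.119], [0.54, -0.351, 0.12]]
top 222
0.11 12 [ 0.49  -0.375] [ 0.529 -0.337]
0.115 108 [ 0.484 -0.386] [ 0.541 -0.331]
0.12 89 [ 0.484 -0.386] [ 0.541 -0.331]
0.125 7 [ 0.491 -0.379] [ 0.505 -0.338]
wrist 9297
0.115 2856 [ 0.484 -0.39 ] [ 0.541 -0.33 ]
0.12 1877 [ 0.484 -0.389] [ 0.541 -0.33 ]
0.125 1 [ 0.496 -0.339] [ 0.496 -0.339]
0.15 113 [ 0.514 -0.369] [ 0.524 -0.346]
0.155 217 [ 0.513 -0.37 ] [ 0.525 -0.345]
0.16 268 [ 0.513 -0.37 ] [ 0.524 -0.345]
0.165 260 [ 0.513 -0.37 ] [ 0.524 -0.345]
0.17 316 [ 0.513 -0.37 ] [ 0.524 -0.345]
```

View pics/w1.png

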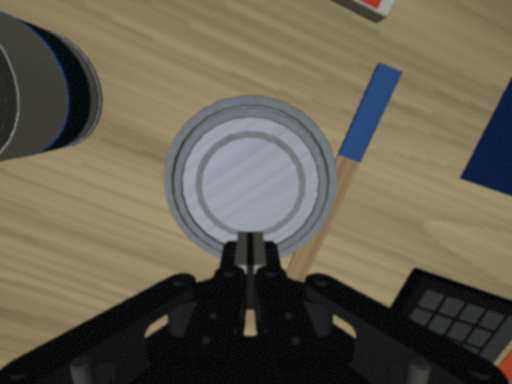

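Every camera puts the visible fingertip at z≈0.149, about 33 mm above the reported TCP of 0.115. That explains why there has been no contact force: I'm still above the lid. The lid reads level at 0.1195. I'll rely on the images and the force reading, and come down gently.

>>> apply_moves(rows=[{"xyz": [0, 0, 2], "turn": [0, 0, 0], "grip": 0}, {"xyz": [0, 0, 4], "turn": [0, 0, 0], "grip": 0}, {"xyz": [0, 0, 6], "turn": [0, 0, 0], "grip": 0}, {"xyz": [0, 0, 8], "turn": [0, 0, 0], "grip": 0}, {"xyz": [0, 0, 10], "turn": [0, 0, 0], "grip": 0}, {"xyz": [0, 0, 10], "turn": [0, 0, 0], "grip": 0}, {"xyz": [0, 0, 10], "turn": [0, 0, 0], "grip": 0}])

```text
clock: 4.7
tcp_pos: [0.5108, -0.3602, 0.1052]
orientation: [-0.0, 0.982, 0.189, -0.0]
wrist_force: [-0.9, 0.3, 0.2]
finger_gap: 0.0
grip_force: 0.0
```

```bash
cat >> h.py <<'E'
def tip():
    from workcell import imaging, env
    r=imaging.read_camera("wrist"); w=cloud(r); s=env.get_state(); p=s["tcp_pos"]
    d=np.hypot(w[...,0]-p[0],w[...,1]-p[1]); P=w[(d<.025)&(w[...,2]>.1265)&(w[...,2]<.2)]
    print("tcp",np.round(p,4),"tip z",np.percentile(P[:,2],[0,2,5]).round(4),P[:,:2].mean(0).round(4),np.round(s["wrist_force"],2))
E
python3 -c "
from h import *
tip(); look('p2')"
```

```text
tcp [ 0.511  -0.3603  0.1053] tip z [0.1399 0.145  0.1489] [ 0.5188 -0.3571] [-0.7   0.12 -0.49]
4.75 [ 0.511  -0.3603  0.1053] [-0.69517822  0.1234273  -0.49185173]
scene 273 156 [ 0.0073 -0.0199  0.1209]
top 469 249 [0.0082 0.0102 0.1192]
```

>>> apply_moves(rows=[{"xyz": [0, 0, 3], "turn": [0, 0, 0], "grip": 0}, {"xyz": [0, 0, 6], "turn": [0, 0, 0], "grip": 0}, {"xyz": [0, 0, 9], "turn": [0, 0, 0], "grip": 0}, {"xyz": [0, 0, 12], "turn": [0, 0, 0], "grip": 0}, {"xyz": [0, 0, 15], "turn": [0, 0, 0], "grip": 0}, {"xyz": [0, 0, 15], "turn": [0, 0, 0], "grip": 0}, {"xyz": [0, 0, 15], "turn": [0, 0, 0], "grip": 0}])

```text
clock: 5.43
tcp_pos: [0.5108, -0.3601, 0.0901]
orientation: [-0.0, 0.982, 0.189, -0.0]
wrist_force: [-0.6, 0.7, -0.0]
finger_gap: 0.0002
grip_force: 0.0
```

>>> apply_moves(rows=[{"xyz": [0, 0, 1], "turn": [0, 0, 0], "grip": 0}, {"xyz": [0, 0, 2], "turn": [0, 0, 0], "grip": 0}, {"xyz": [0, 0, 2], "turn": [0, 0, 0], "grip": 0}, {"xyz": [0, 0, 2], "turn": [0, 0, 0], "grip": 0}])

```text
clock: 5.77
tcp_pos: [0.511, -0.3603, 0.0884]
orientation: [0.0, 0.982, 0.189, 0.0]
wrist_force: [0.2, -0.1, -0.2]
finger_gap: -0.0
grip_force: 0.0
```

```bash
python3 -c "
from h import *
tip(); look('p3')"
```

```text
tcp [ 0.511  -0.3603  0.0885] tip z [0.1265 0.131  0.1369] [ 0.5217 -0.3561] [ 0.54 -0.12  0.72]
5.8167 [ 0.511  -0.3603  0.0885] [ 0.53540642 -0.11643597  0.71640472]
scene 264 138 [ 0.0038 -0.01    0.1206]
top 435 211 [0.0149 0.0087 0.1192]
```

>>> apply_moves(rows=[{"xyz": [0, 0, 1], "turn": [0, 0, 0], "grip": 0}, {"xyz": [0, 0, 2], "turn": [0, 0, 0], "grip": 0}, {"xyz": [0, 0, 2], "turn": [0, 0, 0], "grip": 0}, {"xyz": [0, 0, 2], "turn": [0, 0, 0], "grip": 0}])

```text
clock: 6.25
tcp_pos: [0.5111, -0.3605, 0.0878]
orientation: [0.001, 0.982, 0.189, 0.0]
wrist_force: [-1.7, 1.7, 6.5]
finger_gap: -0.0001
grip_force: 3.4
```

>>> apply_moves(rows=[{"xyz": [0, 0, 1], "turn": [0, 0, 0], "grip": 0}, {"xyz": [0, 0, 1], "turn": [0, 0, 0], "grip": 0}, {"xyz": [0, 0, 1], "turn": [0, 0, 0], "grip": 0}])

```text
clock: 6.5
tcp_pos: [0.5111, -0.3605, 0.0872]
orientation: [0.001, 0.982, 0.189, 0.0]
wrist_force: [-3.0, 1.5, 8.9]
finger_gap: 0.0001
grip_force: 4.4
```

```bash
python3 -c "
from h import *
tip(); look('p4')"
```

```text
tcp [ 0.5111 -0.3605  0.0872] tip z [0.1266 0.1313 0.1371] [ 0.5219 -0.3562] [-2.33  2.38  8.39]
6.55 [ 0.5111 -0.3605  0.0872] [-2.32805425  2.37621873  8.38849633]
scene 256 145 [0.0189 0.0127 0.12  ]
top 438 238 [0.0066 0.0032 0.1191]
```

Contact came early, at about 6–9 N with no tilt and with the tip near 0.123. That height matches the bead or rim rather than the panel, so I'll lift off, move inward and try again.

>>> apply_moves(rows=[{"xyz": [0, 0, -4], "turn": [0, 0, 0], "grip": 0}, {"xyz": [0, 0, -8], "turn": [0, 0, 0], "grip": 0}, {"xyz": [6, 0, -8], "turn": [0, 0, 0], "grip": 0}, {"xyz": [12, 0, -8], "turn": [0, 0, 0], "grip": 0}, {"xyz": [12, 0, -8], "turn": [0, 0, 0], "grip": 0}, {"xyz": [12, 0, -8], "turn": [0, 0, 0], "grip": 0}])

```text
clock: 7.15
tcp_pos: [0.5225, -0.3554, 0.0929]
orientation: [-0.0, 0.982, 0.189, -0.0]
wrist_force: [0.1, 0.5, 0.3]
finger_gap: -0.0002
grip_force: 0.0
```

Run:
```python
from h import *
tip(); look('p5')
from workcell import imaging
r=imaging.read_camera("wrist"); cv2.imwrite("pics/w2.png",r["color"])
```

```text
tcp [ 0.5222 -0.3555  0.0929] tip z [0.1282 0.1338 0.139 ] [ 0.5324 -0.3513] [-0.56 -0.2   0.77]
7.2 [ 0.5222 -0.3555  0.0929] [-0.5595588  -0.2033566   0.76638031]
scene 238 128 [0.0312 0.0071 0.12  ]
top 352 184 [0.0196 0.0053 0.1188]
```

View pics/w2.png

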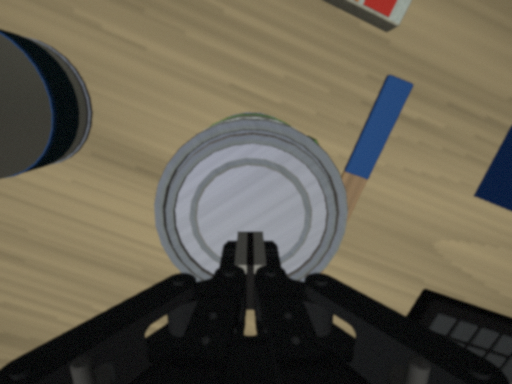

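The wrist view shows the shut fingertip at about (250,240), inside the panel ring and roughly 16 mm off the lid's middle. I'll press at about 20 mm off.

>>> apply_moves(rows=[{"xyz": [-4, 0, 2], "turn": [0, 0, 0], "grip": 0}, {"xyz": [-4, 0, 4], "turn": [0, 0, 0], "grip": 0}, {"xyz": [-4, 0, 6], "turn": [0, 0, 0], "grip": 0}, {"xyz": [-4, 0, 6], "turn": [0, 0, 0], "grip": 0}])

```text
clock: 7.68
tcp_pos: [0.5181, -0.3575, 0.0874]
orientation: [0.0, 0.982, 0.189, -0.0]
wrist_force: [-0.6, -0.6, -0.0]
finger_gap: -0.0004
grip_force: 0.0
```

>>> apply_moves(rows=[{"xyz": [0, 0, 1], "turn": [0, 0, 0], "grip": 0}, {"xyz": [0, 0, 1], "turn": [0, 0, 0], "grip": 0}, {"xyz": [0, 0, 1], "turn": [0, 0, 0], "grip": 0}])

```text
clock: 7.93
tcp_pos: [0.5182, -0.3575, 0.0872]
orientation: [0.0, 0.982, 0.189, -0.0]
wrist_force: [-1.4, 1.2, 5.8]
finger_gap: 0.0
grip_force: 2.8
```

>>> apply_moves(rows=[{"xyz": [0, 0, 1], "turn": [0, 0, 0], "grip": 0}, {"xyz": [0, 0, 1], "turn": [0, 0, 0], "grip": 0}, {"xyz": [0, 0, 1], "turn": [0, 0, 0], "grip": 0}])

```text
clock: 8.18
tcp_pos: [0.5182, -0.3576, 0.087]
orientation: [0.001, 0.982, 0.189, 0.0]
wrist_force: [-3.9, 1.7, 9.1]
finger_gap: -0.0002
grip_force: 4.6
```

>>> apply_moves(rows=[{"xyz": [0, 0, 1], "turn": [0, 0, 0], "grip": 0}, {"xyz": [0, 0, 1], "turn": [0, 0, 0], "grip": 0}, {"xyz": [0, 0, 1], "turn": [0, 0, 0], "grip": 0}])

```text
clock: 8.43
tcp_pos: [0.5182, -0.3576, 0.0864]
orientation: [0.001, 0.982, 0.189, 0.0]
wrist_force: [-4.0, 3.2, 11.0]
finger_gap: 0.0002
grip_force: 5.6
```

Run:
```python
from h import *
tip(); look('p6')
```

```text
tcp [ 0.5182 -0.3576  0.0864] tip z [0.1265 0.1311 0.1372] [ 0.5291 -0.3532] [-4.75  1.43 10.95]
8.4833 [ 0.5182 -0.3576  0.0864] [-4.75201227  1.42896207 10.94920662]
scene 236 125 [ 0.0572 -0.0002  0.1198]
top 366 180 [0.0532 0.0164 0.1177]
```

The lid has tipped: both cameras fit a slope of about 0.055 rad, pushed side down. I'll lift clear, move over the middle and check that it falls back.

>>> apply_moves(rows=[{"xyz": [0, 0, -1], "turn": [0, 0, 0], "grip": 0}, {"xyz": [0, 0, -5], "turn": [0, 0, 0], "grip": 0}, {"xyz": [0, 0, -10], "turn": [0, 0, 0], "grip": 0}, {"xyz": [10, 0, -10], "turn": [0, 0, 0], "grip": 0}, {"xyz": [20, 0, -10], "turn": [0, 0, 0], "grip": 0}, {"xyz": [20, 0, -10], "turn": [0, 0, 0], "grip": 0}, {"xyz": [20, 0, -10], "turn": [0, 0, 0], "grip": 0}])

```text
clock: 9.17
tcp_pos: [0.5378, -0.3493, 0.0939]
orientation: [-0.0, 0.982, 0.189, -0.0]
wrist_force: [-1.0, 0.6, -0.6]
finger_gap: 0.0004
grip_force: 0.0
```

Run:
```python
from h import *
look('p7')
```

```text
9.1667 [ 0.5378 -0.3493  0.0939] [-0.9566325   0.60338428 -0.59975592]
scene 207 124 [0.0339 0.0171 0.1195]
top 352 183 [0.0342 0.0257 0.1184]
```

>>> apply_moves(rows=[{"xyz": [0, 0, 4], "turn": [0, 0, 0], "grip": 0}, {"xyz": [0, 0, 7], "turn": [0, 0, 0], "grip": 0}, {"xyz": [0, 0, 8], "turn": [0, 0, 0], "grip": 0}, {"xyz": [0, 0, 9], "turn": [0, 0, 0], "grip": 0}, {"xyz": [0, 0, 10], "turn": [0, 0, 0], "grip": 0}, {"xyz": [0, 0, 10], "turn": [0, 0, 0], "grip": 0}])

```text
clock: 9.77
tcp_pos: [0.537, -0.35, 0.0863]
orientation: [0.001, 0.982, 0.189, 0.001]
wrist_force: [-3.3, 2.8, 10.5]
finger_gap: -0.0001
grip_force: 5.4
```

>>> apply_moves(rows=[{"xyz": [0, 0, 1], "turn": [0, 0, 0], "grip": 0}, {"xyz": [0, 0, 2], "turn": [0, 0, 0], "grip": 0}, {"xyz": [0, 0, 2], "turn": [0, 0, 0], "grip": 0}])

```text
clock: 10.02
tcp_pos: [0.5371, -0.35, 0.0852]
orientation: [0.001, 0.982, 0.189, 0.001]
wrist_force: [-4.2, 3.5, 14.9]
finger_gap: 0.0002
grip_force: 7.6
```

>>> apply_moves(rows=[{"xyz": [0, 0, 1], "turn": [0, 0, 0], "grip": 0}, {"xyz": [0, 0, 2], "turn": [0, 0, 0], "grip": 0}, {"xyz": [0, 0, 2], "turn": [0, 0, 0], "grip": 0}])

```text
clock: 10.27
tcp_pos: [0.5371, -0.3501, 0.0851]
orientation: [0.001, 0.982, 0.189, 0.001]
wrist_force: [-7.2, 6.1, 24.8]
finger_gap: 0.0
grip_force: 12.4
```

Run:
```python
from h import *
look('p8')
```

```text
10.2667 [ 0.5371 -0.3501  0.0851] [-7.17506944  6.14185226 24.81647938]
scene 216 126 [0.0227 0.0146 0.1173]
top 328 158 [0.0075 0.009  0.1167]
```

The lid looks home, with its panel at 0.117 like the others and 25 N borne stiffly. I'll lift away and check all four lids without the gripper in the way.

>>> apply_moves(rows=[{"xyz": [0, 0, -5], "turn": [0, 0, 0], "grip": 0}, {"xyz": [0, 0, -25], "turn": [0, 0, 0], "grip": 0}, {"xyz": [0, 0, -55], "turn": [0, 0, 0], "grip": 0}, {"xyz": [-30, 0, -85], "turn": [0, 0, 0], "grip": 0}, {"xyz": [-60, 0, -100], "turn": [0, 0, 0], "grip": 0}, {"xyz": [-90, 0, -100], "turn": [0, 0, 0], "grip": 0}, {"xyz": [-120, 0, -100], "turn": [0, 0, 0], "grip": 0}, {"xyz": [-150, 0, -100], "turn": [0, 0, 0], "grip": 0}, {"xyz": [-180, 0, -100], "turn": [0, 0, 0], "grip": 0}, {"xyz": [-180, 0, -100], "turn": [0, 0, 0], "grip": 0}, {"xyz": [-180, 0, -100], "turn": [0, 0, 0], "grip": 0}])

```text
clock: 11.28
tcp_pos: [0.3683, -0.4172, 0.1803]
orientation: [-0.0, 0.982, 0.187, 0.0]
wrist_force: [0.3, 0.7, -0.7]
finger_gap: 0.0002
grip_force: 0.0
```

Run:
```python
from h import *
from workcell import imaging
for n in("scene","top"):
  ws=[cloud(imaging.read_camera(n)) for _ in range(4)]
  for c0 in ((.451,.323),(.540,.129),(.5205,-.146),(.537,-.350)):
    C=[]
    for w in ws:
        d=w[...,:2]-c0; m=(np.hypot(*np.moveaxis(d,-1,0))<.037)&(w[...,2]>.108)&(w[...,2]<.127)
        C.append(np.linalg.lstsq(np.c_[d[m],np.ones(m.sum())],w[m][:,2],rcond=None)[0])
    print(n,c0,m.sum(),np.mean(C,0).round(4),np.std(C,0).round(4))
look("end")
cv2.imwrite("pics/endc.png",cv2.imread("pics/end_top.png"))
```

```text
scene (0.451, 0.323) 295 [ 0.0036 -0.0002  0.1171] [0.0021 0.0053 0.0001]
scene (0.54, 0.129) 328 [0.0025 0.0013 0.1173] [0.0037 0.0054 0.0001]
scene (0.5205, -0.146) 283 [0.0052 0.0004 0.1175] [0.0034 0.0032 0.0001]
scene (0.537, -0.35) 266 [ 0.0026 -0.0008  0.1177] [0.0042 0.0036 0.0001]
top (0.451, 0.323) 678 [-0.001   0.0008  0.1173] [0.0023 0.0032 0.    ]
top (0.54, 0.129) 648 [-0.0019  0.0002  0.117 ] [0.0016 0.0028 0.0001]
top (0.5205, -0.146) 655 [1.000e-04 4.200e-03 1.168e-01] [0.006  0.0016 0.    ]
top (0.537, -0.35) 649 [0.0013 0.0011 0.1167] [0.0027 0.0022 0.    ]
11.6833 [ 0.3706 -0.4162  0.1803] [1.05001587 0.69861446 0.54475464]
scene 271 164 [0.0021 0.0047 0.1178]
top 648 298 [0.0037 0.01   0.1164]
```

View pics/end_top.png

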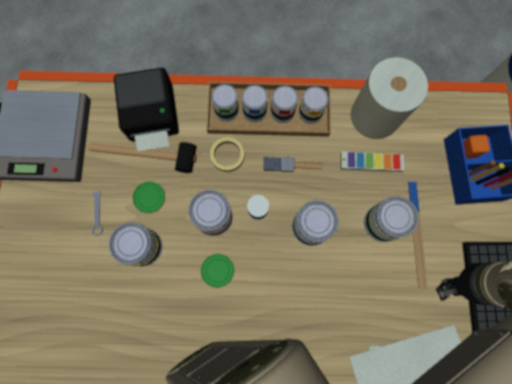

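The final top view shows all four lids in place, with the pressed one at (393,217). They are level and at matching heights, the bystanders haven't moved, and the gripper is clear at (455,287).

```bash
python3 -c "
from workcell import ticket
print(ticket.hand_in())"
```

```text
the job is handed in; nothing more can be done
None
```

The loose lid was on the tin at about (0.537, -0.350): it tipped about 0.055 rad under an off-centre press, a middle press of about 25 N drove it home, the cameras then showed all four lids level at matching heights, and I handed the job in at about 12 s (no verdict came back).

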